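Clip the card down and hold the index plunger out

ROBOT

A 6-joint arm with a two-finger parallel gripper is mounted at the origin on a cart in front of the work surface, level with it; the furniture and walls round the work are solid. World frame = base frame: x ahead of the robot, y to its left, z up, the work surface at z = 0. Lengths are in m, angles in rad, forces in N, time in s.
With the tool pointing down it reaches from about 0.3 to 0.875 m from the base axis. Payload 6.4 kg.
Tool frame: the origin (TCP) lies between the finger pads; the fingertips stand env.tip_reach ahead of it and the grasp point (between the pads) lies 11 mm behind it (env.tip_reach is the distance from the TCP to the fingertips, in m); z points along the fingers, y is the line along which they close (so a half turn about z gives the same grasp; the last joint's range is limited). The gripper opens to 88 mm and grips with 3 to 60 N. Pads are 18 mm wide; open, the fingers measure 123 mm over their backs; the gripper's body (75 mm by 187 mm) begins 45 mm behind the grasp point.
Start: joints at [1.082, 0.181, 1.607, -0, 1.354, -0.206], TCP at [0.16, 0.552, 0.247] pointing down, gripper open.
Joint ranges: [-2.99, 2.99], [-0.89, 2.07], [0.3, 2.58], [-1.14, 4.28], [0, 2.63], [-3.12, 3.12]. Speed limits (rad/s): [2.57, 2.57, 3.01, 3.14, 3.14, 3.14].

INTERFACE

Orientations are given as a unit quaternion [w, x, y, z].
In Python, from station import env gives the robot as it stands.
- The arm moves only by the tool send_rows, never from a script. Its arguments are lists of equal length, an entry for each row: "slide": the shift along the tool's x, y, z in mm, a list of three; "spin": the turn about the tool's z in rad; "hand": the opening, from 0 (shut) to 1 (fully open). A call has 1 to 20 rows; each row shifts and turns the commanded pose from where the row before left it, along the tool's axes as they then stand; what a row does not reach is not made up. A row lasts 1/8 s, in which the tool goes at most 62.5 mm and 10.7 degrees, less where a joint would pass 70% of its speed; a pose out of reach is approached as far as the arm can. A call is refused whole if a number of a shift passes 62.5 or a number of a turn 0.188, either way. A call with a gripper value outside its range is refused whole. The fingers move at their own pace and stop on an object; "grip_force" is the grip in N (left out, the last holds). Time passes only in rows, so rows that do not move let the fingers close. It gives the time, the measured TCP pose, the force, the opening and the grip force at its end, in the units of the state.
- env.sense(): the state, without advancing time (a new reading comes with each control period).
- env.get_image(name): name is "scene" or "top"; returns a dict with "color" (480x640x3 uint8, blue, green, red), "z_map" (480x640 float32, m along the optical axis (not along the pixel's ray), 0 where there is no reading), "vertical_fov" (degrees; the focal length in pixels is half the picture's height over the tangent of half this angle, whatever the lens; pixels are square), "cx", "cy" (the principal point, pixels), "k1" (the pictures are not rectified: a ray, as slopes to the right and down, at radius r is drawn at 1 + k1 r^2 times it, then the intrinsics apply), "rvec" (rotation vector, rad) and "tvec" (3), from world to camera coordinates, as OpenCV has them. Camera axes: x right, y down, z forward; pixel columns grow to the right and rows downward; lengths in m; the calibration is good to about 2 mm. A picture is of the moment at which its call begins.
- env.hand_in(): hands the job in; it is judged then, once.
The state is a dict: "time": time; "qpos": joint angles; "qd": joint speeds; "effort": joint torques, N m; "tool_pos": TCP position; "ee_rot": TCP orientation; "wrist_force": force on the tool from outside, world axes, zero at the start; "torque": the same for the moment, N m; "gripper_width": finger opening in m; "grip_force": force on a finger pad.
Only numpy, scipy, OpenCV 4.12 (cv2) and the standard library are available. Lean on these libraries where they do the work, as an engineer would, in place of code of your own. Each camera call takes 0.05 s, during which the arm holds its last target. There are 200 camera calls.

TASK

Take the sprung clip off its parking stand and clip it from above onto about the middle of the upright card's top edge, with one jaw biting the card and the other the metal plate behind it, well down on the edge, so the card cannot slide out of the indexing fixture. Then pull the fixture's index plunger fully up by its knob and keep holding it there, clear of its hole in the disc: the job finishes with the knob still in the gripper. Leave the card down in its guides and the things around where they are.

Things in the scene. Friction and masses are not known exactly. Their poses are not given: they have to be found in the camera images.
- clip: loose steel spring clip (about 70 g), 75 mm tall, 20 mm wide, upright: two black-padded handle plates up, two jaws down. Origin on the hinge barrel's axis (radius 5 mm, length 24 mm); own y along the hinge, own x from jaw to jaw, own z up. Flat jaw pads, 14 mm tall, end 34 mm below the origin. Starts clipped on the stand's fin, origin 11 mm above the fin's top. Works either way round
- clip_handles (a point): point midway between the clip's handles, 30 mm above its origin. The handles start 5 mm and end 41 mm above the origin and lean apart: 36 mm over their outer faces at the top while on a 4 mm edge. Squeeze them along the clip's x: 6 to 9 N here brings them to a firm stop, outer faces nearly parallel, about 24 mm apart
- clip_jaw (a joint): jaw opening, rad: 0 with the clip on a 4 mm edge, pads parallel; -0.1 fully shut; 0.3 with the handles squeezed to the stop, jaws about 12 mm apart. A spring shuts the jaws when the handles are let go
- stand: fixed parking stand, base 70x70x10 mm, origin under its centre; its upright fin, 4 mm thick and 60 mm long, lies along own y through the centre, top 60 mm above the bench
- fixture: fixed indexing fixture, base 124x160x8 mm; origin on the bench under the centre of its round disc (radius 60 mm, top 18 mm up; the disc does not turn in this job); own y runs along the card, the plunger bracket stands at its -y end, top 54 mm up
- card: green circuit card, 59 mm long (own y), 2 mm thick (own x), 50 mm tall, standing in two edge guides on the disc; origin under its back face at mid-length. It can only slide up; its top 28 mm are bare
- card_edge (a point): middle of the top edge of card and backplate, on the plane where they touch, 68 mm above the bench; the edge runs 59 mm along own y; the card (2 mm) lies on the -x side, the backplate (2 mm) on the +x side; together 4 mm thick
- backplate: fixed aluminium plate, 2 mm thick, 59 mm long, 50 mm tall, directly behind the card, tops level; origin under its front face at mid-length
- plunger: index plunger of the fixture: pin with a plain black upright cylindrical pull knob, 24 mm diameter, 26 mm tall; origin in the centre of the knob's underside, 62 mm above the bench when seated, own z up. It slides straight up only: the pin leaves its hole at 8 mm, the stop is at 14 mm. A spring pulls it down with 5 N seated, 8.5 N fully up
- desk_fan: black desk fan on a low white tray, fixed, its top about 0.4 m above the bench, origin at the fan foot, behind and between the two work places: carry things past it on the robot's side, nearer than 0.40 m to the robot's base axis
- flux_pot: round red tin, 57 mm across, 28 mm tall, bystander; origin under its centre
- tape_2: roll of black tape lying flat, 64 mm across, 19 mm tall, bystander; origin under its centre
- side_cutters: side cutters with blue handles lying flat, 137x43x11 mm, long along own y, bystander; origin under the centre
Not all that is in view belongs to the job. Of the things shaped like the clip, the steel one is meant.

How it is judged:
On the way, in this order (a step that is already met when the one before it is completed fails the run):
1. the clip bites card and backplate at the middle of the top edge and is let go (contact force between clip and card above 0.8 N and contact force between clip and backplate above 0.8 N and z of clip in the frame of card_edge between 0 and 0.026 m and y of clip in the frame of card_edge between -0.018 and 0.018 m and angle between clip's own z axis and vertical below 0.3 rad and contact force between the fingers and clip below 0.1 N and z of card_edge in the frame of fixture below 0.073 m), for 0.3 s.
2. the plunger is pulled fully up in the fingers (z of plunger in the frame of fixture above 0.0735 m and contact force between the fingers and plunger above 2 N), for 0.3 s.
At the end, for the whole second after the job is handed in: Clip on the card edge within 18 mm of its middle, barrel under 26 mm above the edge, tilt under 0.3 rad, pressing on card and backplate, fingers off it; card lifted under 5 mm; fingers hold the knob (over 2 N) with the plunger over 11.5 mm up (all of step 1 and all of step 2); the arm keeps its last pose, push and grip.
It fails at once if the card is pulled up in its guides by more than 10 mm (z of card_edge in the frame of fixture above 0.078 m).
It fails at once if flux pot pushed more than 20 mm away (distance of flux_pot from where it was at the start of the episode above 0.02 m).
It fails at once if tape 2 pushed more than 20 mm away (distance of tape_2 from where it was at the start of the episode above 0.02 m).
It fails at once if side cutters pushed more than 20 mm away (distance of side_cutters from where it was at the start of the episode above 0.02 m).
It also fails if it takes over 53 s, if anything falls off the work surface, if the arm or the gripper's body presses on something with over 40 N, if the wrist force passes 120 N, or if a joint passes its speed limit or range.

## Working session

There is one attempt and no reset: what is moved stays moved. The work goes in short steps, Python scripts to look and compute and a tool call to move; the robot and the scene stay as the last step left them, time stands still between calls to the robot, and variables do not carry over. Pictures are saved under pics/ and viewed, at most 10 in all, crops included, and the job is handed in when it is done.

Besides the shell and the picture viewer there is one more tool, called after "Call:" as name(argument=value, ...), one argument or row to a line, values as JSON. send_rows: Moves the arm, as the interface text tells. Its arguments: {"type":"object","properties":{"slide":{"type":"array"},"spin":{"type":"array"},"hand":{"type":"array"},"grip_force":{"type":"number"}},"required":["slide","spin","hand"]}

```bash
mkdir -p pics; cat > h.py <<'E'
import numpy as np,cv2
from station import env
def cam(n):
    d=env.get_image(n); d['R']=cv2.Rodrigues(np.array(d['rvec'],float))[0]; d['t']=np.array(d['tvec'],float).ravel()
    d['f']=240/np.tan(np.radians(d['vertical_fov'])/2); return d
def cloud(d):
    v,u=np.mgrid[:480,:640]; x=(u-d['cx'])/d['f']; y=(v-d['cy'])/d['f']
    a,b=x.copy(),y.copy()
    for _ in range(20):
        s=1+d['k1']*(a*a+b*b); a,b=x/s,y/s
    z=d['z_map']; P=np.stack([a*z,b*z,z],-1)
    W=(P-d['t'])@d['R']; W[z==0]=np.nan; return W
E
python3 - <<'E'
from h import *
print(env.tip_reach, env.sense())
for n in('scene','top'):
    d=cam(n); cv2.imwrite(f'pics/{n}0.png',d['color']); print(n,-d['R'].T@d['t'],d['R'][2],d['f'],d['k1'])
    np.savez(f'{n}0.npz',W=cloud(d),c=d['color'])
E
```

```text
0.008 {'time': 0.0, 'qpos': array([ 1.08168271e+00,  1.81521089e-01,  1.60796687e+00,  1.11547683e-06,
        1.35383498e+00, -2.06269067e-01]), 'qd': array([ 1.12882471e-03, -1.06990810e-03,  1.02286441e-03,  1.67970953e-04,
       -2.74447178e-05, -6.06217036e-04]), 'effort': array([-1.99676993e-03, -4.33861685e+01, -3.41838205e+01,  7.00160977e-02,
        3.84776818e-02, -1.42558001e-04]), 'tool_pos': array([0.16019434, 0.5516981 , 0.24584124]), 'ee_rot': array([-2.95290967e-04,  1.40951397e-01,  9.90016139e-01, -8.13189919e-04]), 'wrist_force': array([ 0.23244381, -0.0554522 ,  0.27857427]), 'torque': array([-0.00994722, -0.00491292, -0.02454307]), 'grip_force': 0.0, 'gripper_width': 0.0878422553486944}
scene [-0.34669417 -1.05157172  0.74465454] [ 0.55277762  0.71959781 -0.42025694] 593.4460568683253 0.03512475417142341
top [0.36145238 0.07657471 1.17899433] [ 0.16134666  0.01563943 -0.98677387] 473.6289621175704 -0.07310886490433327
```

View pics/scene0.png

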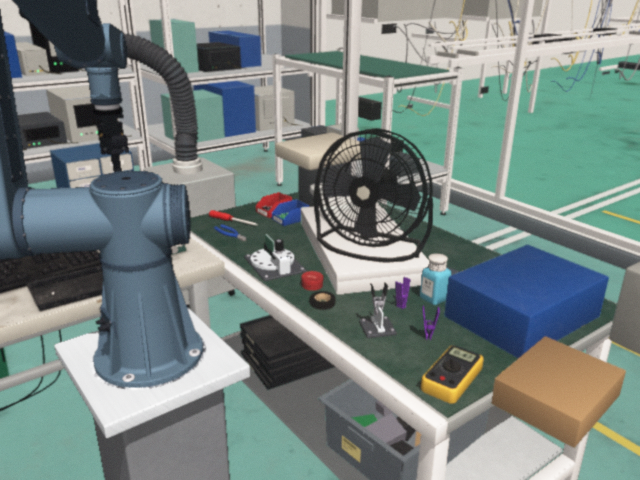

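View pics/top0.png

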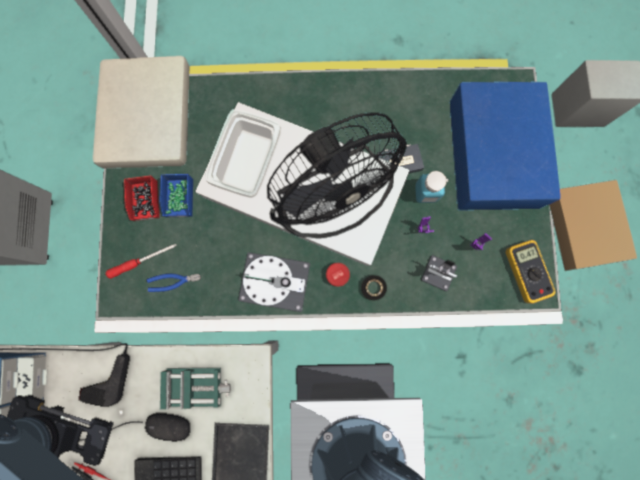

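The top view shows the fixture at about (272,280), the stand with the steel clip at (438,271), and purple decoys at (425,226) and (481,242). The red tin is at (337,274) and the tape at (373,288). Next I'll take the clouds and zoomed crops.

```bash
python3 - <<'E'
from h import *
T=np.load('top0.npz');S=np.load('scene0.npz')
a=cv2.resize(T['c'][240:320,225:320],(400,337),interpolation=2); b=cv2.resize(T['c'][245:300,410:470],(400,337)[0:1]+(337,),interpolation=2)
c=cv2.resize(S['c'][225:285,240:310],(400,260+0),interpolation=2); e=cv2.resize(S['c'][275:340,355:425],(400,260),interpolation=2)
cv2.imwrite('pics/crops.png',np.vstack([np.hstack([a,b]),np.hstack([c,e])])[:600])
def pr(W,lo,hi,z0,z1,n):
    m=(W[...,2]>z0)&(W[...,2]<z1)&(W[...,0]>lo[0])&(W[...,0]<hi[0])&(W[...,1]>lo[1])&(W[...,1]<hi[1])
    p=W[m]; 
    if len(p)<3: print(n,len(p));return
    w,v=np.linalg.eigh(np.cov(p[:,:2].T)); print(n,len(p),p.mean(0).round(4),p.min(0).round(3),p.max(0).round(3),'ang',np.degrees(np.arctan2(v[1,1],v[0,1])).round(1),np.sqrt(w).round(4))
for nm,W in(('top',T['W']),('scene',S['W'])):
    for px in ([(272,280),(438,271),(337,274),(373,288),(425,226),(481,242)] if nm=='top' else [(273,258),(378,300),(312,281),(322,299)]):
        print(nm,px,W[px[1],px[0]].round(3))
    fx=T['W'][280,272];st=T['W'][271,438]
    for z in [(.004,.013),(.013,.025),(.045,.058),(.058,.072),(.076,.1)]:
        pr(W,fx[:2]-.12,fx[:2]+.12,*z,nm+' fix%s'%(z,))
    for z in [(.004,.015),(.03,.065),(.065,.085),(.085,.12)]:
        pr(W,st[:2]-.06,st[:2]+.06,*z,nm+' st%s'%(z,))
E
```

```text
top (272, 280) [0.443 0.198 0.038]
top (438, 271) [ 0.454 -0.197  0.065]
top (337, 274) [0.455 0.04  0.024]
top (373, 288) [ 0.421 -0.049 -0.001]
top (425, 226) [ 0.567 -0.177  0.041]
top (481, 242) [ 0.525 -0.314  0.036]
top fix(0.004, 0.013) 1532 [0.4395 0.1881 0.0069] [0.324 0.078 0.004] [0.562 0.318 0.013] ang 71.5 [0.056  0.0636]
top fix(0.013, 0.025) 1488 [0.4454 0.2133 0.0172] [0.378 0.078 0.013] [0.563 0.272 0.024] ang 151.4 [0.0287 0.0337]
top fix(0.045, 0.058) 256 [0.4518 0.1371 0.0525] [0.412 0.078 0.046] [0.563 0.256 0.058] ang 157.5 [0.0206 0.0499]
top fix(0.058, 0.072) 193 [0.524  0.1304 0.063 ] [0.426 0.079 0.058] [0.563 0.256 0.072] ang 129.7 [0.0172 0.0687]
top fix(0.076, 0.1) 174 [0.4947 0.1514 0.0842] [0.423 0.08  0.076] [0.563 0.174 0.095] ang 168.9 [0.0139 0.061 ]
top st(0.004, 0.015) 588 [ 0.4529 -0.2035  0.0084] [ 0.395 -0.256  0.004] [ 0.513 -0.137  0.015] ang -159.3 [0.0235 0.026 ]
top st(0.03, 0.065) 71 [ 0.4568 -0.2091  0.0515] [ 0.441 -0.239  0.031] [ 0.469 -0.186  0.065] ang 64.6 [0.0033 0.0194]
top st(0.065, 0.085) 86 [ 0.4598 -0.2103  0.0742] [ 0.444 -0
[... 713 characters left out ...]
[0.481  0.1529 0.0646] [0.421 0.078 0.058] [0.554 0.26  0.072] ang 132.0 [0.0272 0.07  ]
scene fix(0.076, 0.1) 116 [0.4877 0.1457 0.084 ] [0.42  0.093 0.076] [0.563 0.17  0.097] ang 171.1 [0.0135 0.0613]
scene st(0.004, 0.015) 550 [ 0.4463 -0.2157  0.009 ] [ 0.394 -0.256  0.004] [ 0.513 -0.137  0.015] ang 116.2 [0.0261 0.0288]
scene st(0.03, 0.065) 134 [ 0.4469 -0.224   0.0503] [ 0.437 -0.246  0.03 ] [ 0.461 -0.198  0.064] ang 68.2 [0.0038 0.013 ]
scene st(0.065, 0.085) 105 [ 0.4539 -0.215   0.0749] [ 0.439 -0.227  0.066] [ 0.469 -0.197  0.085] ang 165.3 [0.0071 0.0083]
scene st(0.085, 0.12) 104 [ 0.4545 -0.2145  0.1014] [ 0.433 -0.229  0.085] [ 0.474 -0.193  0.115] ang 155.7 [0.007  0.0146]
```

View pics/crops.png

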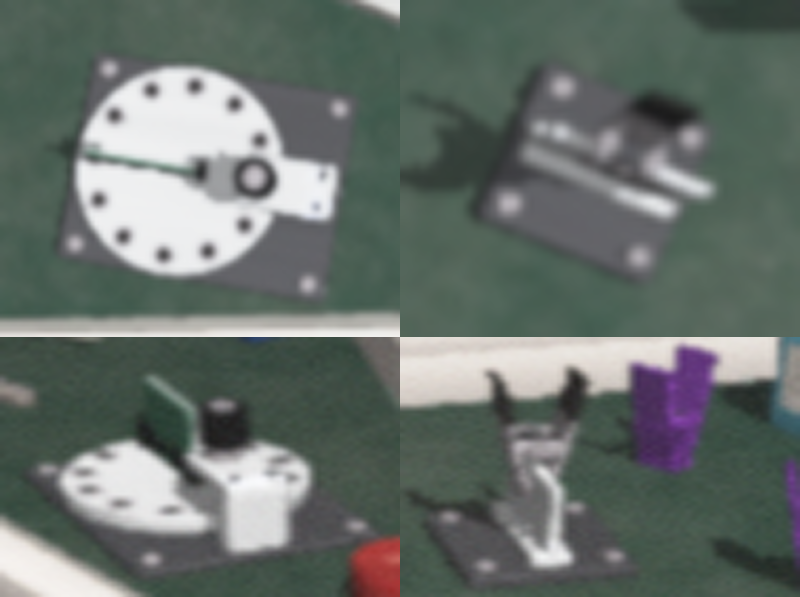

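Crops: the card runs nearly along world y, tilted by about 10°. The knob is at its -y end, and the clip's handles are separated across the fin. Next is a precise fit from both views.

```bash
python3 - <<'E'
from h import *
for nm in('top','scene'):
    d=np.load(nm+'0.npz');W=d['W'];c=d['c'].astype(int);z=W[...,2]
    def box(x0,x1,y0,y1,z0,z1): return (W[...,0]>x0)&(W[...,0]<x1)&(W[...,1]>y0)&(W[...,1]<y1)&(z>z0)&(z<z1)
    b,g,r=c[...,0],c[...,1],c[...,2]
    # fixture grey base + stand base
    for n,m in(('fixbase',box(.33,.53,.09,.31,.003,.03)&(g-r<12)&(g-b<12)&(g>60)),('standbase',box(.39,.52,-.27,-.14,.005,.015)&(g-r<12)&(g>60))):
        p=W[m][:,:2].astype(np.float32); R=cv2.minAreaRect(p); print(nm,n,len(p),np.round(R[0],4),np.round(R[1],4),round(R[2],1))
    m=box(.36,.53,.1,.3,.013,.023)&(r>170)&(g>170); p=W[m][:,:2].astype(np.float32)
    if len(p)>5: print(nm,'disc',len(p),[np.round(v,4) for v in cv2.minEnclosingCircle(p)],np.round(p.mean(0),4))
    # knob top
    m=box(.40,.48,.10,.19,.083,.094); p=W[m]; print(nm,'knobtop',len(p),p.mean(0).round(4),p.min(0).round(4),p.max(0).round(4))
    # card top
    m=box(.42,.49,.165,.28,.062,.073); p=W[m]; 
    if len(p)>3:
        l=cv2.fitLine(p[:,:2].astype(np.float32),cv2.DIST_HUBER,0,.001,.001).ravel(); u=l[:2]; s=(p[:,:2]-l[2:])@u
        print(nm,'card',len(p),'ang',np.degrees(np.arctan2(u[1],u[0])).round(1),'ends',(l[2:]+u*s.min()).round(4),(l[2:]+u*s.max()).round(4),'z',p[:,2].mean().round(4))
    # fin top line, and clip handles
    m=box(.42,.49,-.26,-.16,.055,.064); p=W[m]; l=cv2.fitLine(p[:,:2].astype(np.float32),cv2.DIST_HUBER,0,.001,.001).ravel(); u=l[:2]; s=(p[:,:2]-l[2:])@u
    print(nm,'fin',len(p),'ang',np.degrees(np.arctan2(u[1],u[0])).round(1),(l[2:]+u*s.min()).round(4),(l[2:]+u*s.max()).round(4))
    a=np.radians(155.6);e=np.array([np.cos(a),np.sin(a)])
    for lo,hi in((.066,.078),(.078,.09),(.09,.1),(.1,.107),(.107,.12)):
        p=W[box(.42,.49,-.25,-.17,lo,hi)]; q=p[:,:2]-[.455,-.212]; s=q@e; t=q@[-e[1],e[0]]
        for k,mm in(('A',s>0),('B',s<=0)):
            if mm.sum(): print(nm,lo,k,mm.sum(),'s',s[mm].min().round(4),s[mm].mean().round(4),s[mm].max().round(4),'t',t[mm].min().round(4),t[mm].mean().round(4),t[mm].max().round(4))
E
```

```text
top fixbase 2801 [0.4217 0.1988] [0.2119 0.1831] 89.2
top standbase 477 [ 0.4602 -0.2029] [0.0916 0.0698] 65.1
top disc 1290 [array([0.4408, 0.1956]), np.float64(0.0748)] [0.4448 0.2156]
top knobtop 78 [0.4341 0.1638 0.0866] [0.4228 0.1533 0.083 ] [0.4458 0.1742 0.0918]
top card 40 ang 77.7 ends [0.4411 0.2014] [0.453  0.2561] z 0.0662
top fin 30 ang 63.3 [ 0.4429 -0.2384] [ 0.4689 -0.1867]
top 0.066 A 25 s 0.0002 0.0032 0.0107 t -0.0156 -0.0039 0.0087
top 0.066 B 41 s -0.0116 -0.0062 -0.0003 t -0.0152 -0.0036 0.0081
top 0.078 A 2 s 0.0067 0.0093 0.0119 t -0.0142 -0.0057 0.0028
top 0.078 B 18 s -0.0144 -0.0107 -0.0006 t -0.0129 -0.0023 0.0075
top 0.09 A 2 s 0.0124 0.0135 0.0146 t -0.0135 -0.0126 -0.0117
top 0.09 B 15 s -0.015 -0.0137 -0.012 t -0.0131 -0.0038 0.0057
top 0.1 A 3 s 0.0135 0.0146 0.0159 t -0.0136 -0.0006 0.0078
top 0.1 B 10 s -0.0168 -0.0153 -0.0138 t -0.0128 -0.0057 0.0045
top 0.107 A 14 s 0.0137 0.0152 0.0165 t -0.013 -0.0042 0.0053
top 0.107 B 16 s -0.0201 -0.0172 -0.0144 t -0.0138 -0.0036 0.0048
scene fixbase 1161 [0.4263 0.1998] [0.1925 0.2172] 0.0
scene standbase 4
[... 273 characters left out ...]

scene fin 54 ang 66.0 [ 0.4393 -0.2441] [ 0.4582 -0.2018]
scene 0.066 A 45 s 0.0001 0.0062 0.0126 t -0.0118 0.0037 0.0148
scene 0.066 B 36 s -0.0112 -0.0065 -0.0003 t -0.0124 0.0036 0.0136
scene 0.078 A 13 s 0.0011 0.0124 0.0152 t -0.0091 0.0024 0.0101
scene 0.078 B 23 s -0.0167 -0.0105 -0.0002 t -0.0098 0.0015 0.0104
scene 0.09 A 14 s 0.0122 0.0152 0.0163 t -0.0078 0.0036 0.0139
scene 0.09 B 20 s -0.0152 -0.012 -0.01 t -0.0103 0.0023 0.0132
scene 0.1 A 8 s 0.0142 0.0158 0.0176 t -0.0091 0.004 0.0114
scene 0.1 B 11 s -0.0151 -0.0133 -0.0093 t -0.0079 0.0045 0.0123
scene 0.107 A 17 s 0.015 0.017 0.0187 t -0.0137 0.0017 0.0128
scene 0.107 B 21 s -0.0194 -0.0147 -0.0124 t -0.0112 0.0017 0.0124
```

```bash
python3 - <<'E'
from h import *
P=np.vstack([np.load(n+'0.npz')['W'].reshape(-1,3) for n in('top','scene')])
for z0,z1 in((.1,.2),(.2,.3),(.3,.42)):
  for y in np.arange(-.3,.35,.05):
    m=(P[:,2]>z0)&(P[:,2]<z1)&(P[:,1]>y)&(P[:,1]<y+.05)&(P[:,0]>.3)&(P[:,0]<.8)
    if m.sum()>2: print(z0,round(y,2),m.sum(),np.sort(P[m][:,0])[2].round(3),end=' | ')
  print()
d=cam('top');print(d['R'].round(4))
E
```

```text
0.1 -0.3 1598 0.607 | 0.1 -0.25 298 0.435 | 0.1 -0.2 306 0.443 | 0.1 -0.15 204 0.679 | 0.1 -0.1 651 0.623 | 0.1 -0.05 536 0.59 | 0.1 -0.0 780 0.568 | 0.1 0.05 455 0.551 | 0.1 0.1 387 0.548 | 0.1 0.15 756 0.552 | 0.1 0.2 599 0.625 | 0.1 0.25 496 0.63 | 0.1 0.3 704 0.648 | 
0.2 -0.15 172 0.684 | 0.2 -0.1 1198 0.628 | 0.2 -0.05 1218 0.591 | 0.2 -0.0 1614 0.573 | 0.2 0.05 1623 0.553 | 0.2 0.1 1310 0.547 | 0.2 0.15 520 0.552 | 
0.3 -0.1 344 0.652 | 0.3 -0.05 956 0.616 | 0.3 -0.0 1544 0.591 | 0.3 0.05 1044 0.576 | 0.3 0.1 669 0.57 | 0.3 0.15 94 0.574 | 
[[-0.0184 -0.9997 -0.0189]
 [-0.9867  0.0212 -0.161 ]
 [ 0.1613  0.0156 -0.9868]]
```

Call:
send_rows(
  slide=[
    [0, 0, 0],
    [0, 0, 0],
    [0, 0, 0],
    [0, 0, 0],
    [0, 0, 0],
    [0, 0, 0],
    [0, 0, 0],
    [0, 0, 0],
    [0, 0, 0],
    [0, 0, 0],
  ],
  spin=[0.172, 0.172, 0.172, 0.172, 0.172, 0.172, 0.172, 0.172, 0.172, 0.172],
  hand=[1, 1, 1, 1, 1, 1, 1, 1, 1, 1],
)

```text
time: 1.4
tool_pos: [0.1603, 0.552, 0.2463]
ee_rot: [0.0, 0.844, 0.537, -0.0]
wrist_force: [0.1, 0.3, 0.0]
gripper_width: 0.0881
grip_force: 0.0
```

Call:
send_rows(
  slide=[
    [-28.3, 29.6, 0],
    [-28.3, 29.6, 0],
    [-28.3, 29.6, 0],
    [-28.3, 29.6, 0],
    [-28.3, 29.6, 0],
    [-28.3, 29.6, 0],
    [-28.3, 29.6, 0],
    [-28.3, 29.6, 0],
    [-28.3, 29.6, 0],
    [-28.3, 29.6, 0],
    [-28.3, 29.6, 0],
    [-28.3, 29.6, 0],
    [-28.3, 29.6, 0],
    [-28.3, 29.6, 0],
    [-28.3, 29.6, 0],
    [-28.3, 29.6, 0],
    [-28.3, 29.6, 0],
    [-28.3, 29.6, 0],
    [-28.3, 29.6, 0],
    [-28.3, 29.6, 0],
  ],
  spin=[0, 0, 0, 0, 0, 0, 0, 0, 0, 0, 0, 0, 0, 0, 0, 0, 0, 0, 0, 0],
  hand=[1, 1, 1, 1, 1, 1, 1, 1, 1, 1, 1, 1, 1, 1, 1, 1, 1, 1, 1, 1],
)

```text
time: 3.9
tool_pos: [0.4613, -0.211, 0.2465]
ee_rot: [-0.0, 0.842, 0.539, -0.0]
wrist_force: [0.7, 2.1, -0.2]
gripper_width: 0.088
grip_force: 0.0
```

Call:
send_rows(
  slide=[
    [0, 0, 25],
    [0, 0, 25],
    [0, 0, 25],
    [0, 0, 0],
    [0, 0, 0],
  ],
  spin=[0, 0, 0, 0, 0],
  hand=[1, 1, 1, 1, 1],
)

```text
time: 4.53
tool_pos: [0.4615, -0.2099, 0.1725]
ee_rot: [0.0, 0.842, 0.539, 0.0]
wrist_force: [-0.2, 0.3, -0.3]
gripper_width: 0.0884
grip_force: 0.0
```

```bash
python3 - <<'E'
from h import *
print(env.sense()['tool_pos'])
a=cam('scene')['color']; b=cam('top')['color']
cv2.imwrite('pics/pre.png',np.hstack([cv2.resize(a[220:345,320:445],(400,400),interpolation=2),cv2.resize(b[205:315,380:490],(400,400),interpolation=2)]))
E
```

```text
[ 0.46145242 -0.20993041  0.17254988]
```

View pics/pre.png

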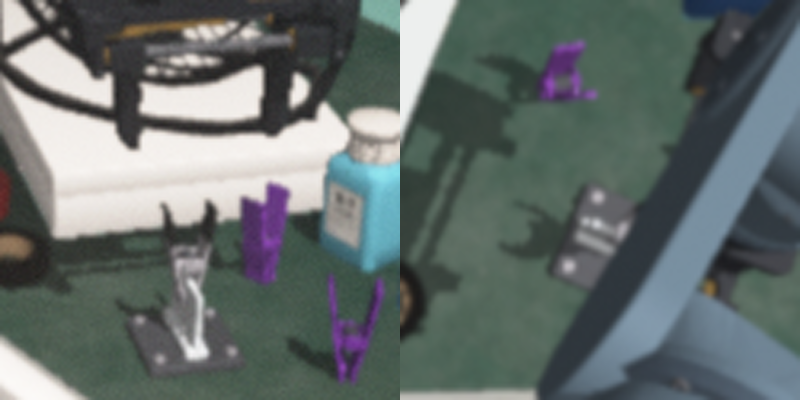

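The fingers stand above and slightly right of the clip in the scene crop: fingertips at (128,145) and (282,132), clip handles at (168,205) and (210,208). Projecting the known fingertip positions will show any camera bias.

```bash
cat >> h.py <<'E'
def proj(d,P):
    X=(d['R']@np.atleast_2d(P).T).T+d['t']; a=X[:,:2]/X[:,2:]; r=(a**2).sum(1,keepdims=True); return a*(1+d['k1']*r)*d['f']+[d['cx'],d['cy']]
E
python3 - <<'E'
from h import *
s=env.sense(); p=s['tool_pos']; d=cam('scene'); q=s['ee_rot']
y=np.array([2*q[1]*q[2],2*q[2]**2-1,0]); x=np.array([2*q[1]**2-1,2*q[1]*q[2],0])
tip=p-[0,0,.008]
crop=lambda u:((u-[320,220])*3.2).round(0).tolist()
# tip corners (inner faces +-44, backs +-61.5), front side (-x) corners +-9 wide
for k in(-1,1): print('finger',k,[crop(proj(d,tip+k*o*y+w*x)[0]) for o in(.044,.0615) for w in(-.009,.009)])
c=np.array([.4563,-.2115,0])
ax=np.array([.9065,-.4233,0])
for dz in(.071,.112): print('clip c',dz,crop(proj(d,c+[0,0,dz])[0]))
for k in(-1,1): print('handle top',[crop(proj(d,c+[0,0,.112]+k*.018*ax+w*x)[0]) for w in(-.01,.01)])
print('stand corners',[crop(proj(d,c+[0,0,.01]+i*.035*ax+j*.035*x)[0]) for i,j in((1,1),(1,-1),(-1,-1),(-1,1))])
W=cloud(d); m=(W[...,2]>p[2]-.012)&(W[...,2]<p[2]+.0)&(W[...,0]<.56)&(W[...,0]>.36)&(W[...,1]>-.3)&(W[...,1]<-.12)
v=W[m]-tip; 
for nm,k in(('A',v@y>0),('B',v@y<0)): print(nm,k.sum(),'y',(v[k]@y).min(),(v[k]@y).max(),'x',np.percentile(v[k]@x,[2,50,98]))
E
```

```text
finger -1 [[140.0, 146.0], [133.0, 134.0], [115.0, 148.0], [108.0, 137.0]]
finger 1 [[264.0, 135.0], [256.0, 123.0], [289.0, 132.0], [280.0, 121.0]]
clip c 0.071 [187.0, 257.0]
clip c 0.112 [190.0, 206.0]
handle top [[169.0, 215.0], [161.0, 202.0]]
handle top [[219.0, 210.0], [210.0, 197.0]]
stand corners [[215.0, 301.0], [246.0, 353.0], [150.0, 364.0], [122.0, 311.0]]
A 25 y 0.042731195315104706 0.0583204116889663 x [-0.0133228  -0.00809769  0.00457367]
B 21 y -0.057280102501319076 -0.042818043350401826 x [-0.01450041 -0.00930361  0.00985237]
```

Call:
send_rows(
  slide=[
    [-2.5, -2.2, 20],
    [-2.5, -2.2, 20],
    [0, 0, 20],
    [0, 0, 12],
    [0, 0, 10.5],
    [0, 0, 0],
  ],
  spin=[0, 0, 0, 0, 0, 0],
  hand=[1, 1, 1, 1, 1, 1],
)

```text
time: 5.42
tool_pos: [0.4548, -0.2122, 0.0889]
ee_rot: [-0.0, 0.842, 0.539, -0.0]
wrist_force: [0.3, 0.1, 0.0]
gripper_width: 0.0882
grip_force: 0.0
```

Call:
send_rows(
  slide=[
    [0, 0, 0],
    [0, 0, 0],
    [0, 0, 0],
    [0, 0, 0],
    [0, 0, 0],
    [0, 0, 0],
    [0, 0, 0],
    [0, 0, 0],
  ],
  spin=[0, 0, 0, 0, 0, 0, 0, 0],
  hand=[0.46, 0.46, 0.3, 0.2, 0.1, 0, 0, 0],
  grip_force=15,
)

```text
time: 6.42
tool_pos: [0.4549, -0.2123, 0.0891]
ee_rot: [-0.0, 0.842, 0.539, -0.0]
wrist_force: [-0.7, -0.3, -1.5]
gripper_width: 0.023
grip_force: 15.0
```

```bash
python3 - <<'E'
from h import *
print(env.sense())
a=cam('scene')['color']
cv2.imwrite('pics/grip.png',cv2.resize(a[255:345,335:425],(540,540),interpolation=2))
E
```

```text
{'time': 6.425, 'qpos': array([-6.73542339e-01,  2.28500620e-01,  1.90715584e+00, -3.13212398e-06,
        1.00618505e+00, -2.41554907e-01]), 'qd': array([ 3.04888287e-04, -1.50672970e-03, -9.41765972e-05, -1.63092352e-03,
       -7.25281331e-04,  2.89364469e-04]), 'effort': array([-4.42537121e-04, -3.94215488e+01, -2.77901459e+01,  6.07580692e-02,
        3.44275008e-02,  6.22077323e-05]), 'tool_pos': array([ 0.45490409, -0.21231774,  0.08910655]), 'ee_rot': array([-1.17375732e-04,  8.42221747e-01,  5.39131259e-01, -4.13196139e-05]), 'wrist_force': array([-0.70342195, -0.3198026 , -1.52311974]), 'torque': array([-0.05652076,  0.12245581, -0.00907972]), 'grip_force': 14.99992968456354, 'gripper_width': 0.022955869806871268}
```

View pics/grip.png

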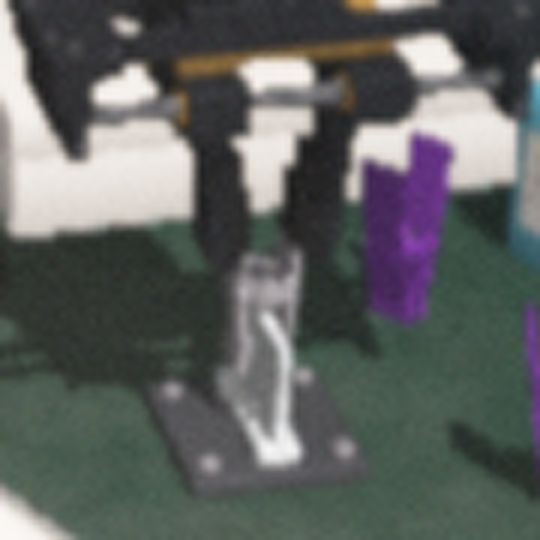

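Grip is good: width 23 mm, so the handles are at their stop and the jaws are open around the fin. Lifting and carrying past the fan on the robot's side.

Call:
send_rows(
  slide=[
    [0, 0, -8],
    [0, 0, -12],
    [0, 0, -15],
    [0, 0, -18],
    [0, 0, -20],
    [0, 0, -20],
    [-5, -29, 0],
    [-5, -29, 0],
    [-5, -29, 0],
    [-6, -30, 0],
    [0, 0, 0],
  ],
  spin=[0, 0, 0, 0, 0, 0, 0, 0, 0, 0, 0],
  hand=[0, 0, 0, 0, 0, 0, 0, 0, 0, 0, 0],
)

```text
time: 7.85
tool_pos: [0.339, -0.1821, 0.183]
ee_rot: [0.001, 0.842, 0.539, 0.0]
wrist_force: [0.6, 0.2, -0.5]
gripper_width: 0.0234
grip_force: 15.0
```

Call:
send_rows(
  slide=[
    [15, -7, 0],
    [28, -12, 0],
    [30, -13.5, 0],
    [30, -13.5, 0],
    [30, -13.5, 0],
    [30, -13.5, 0],
    [30, -13.5, 0],
    [30, -13.5, 0],
    [30, -13.5, 0],
    [30, -13.5, 0],
    [30, -13.5, 0],
    [30, -13.5, 0],
    [20, -9.5, 0],
    [0, 0, 0],
    [0, 0, 0],
    [0, 0, 0],
    [0, 0, 0],
  ],
  spin=[0, 0, 0, 0, 0, 0, 0, 0, 0, 0, 0, 0, 0, -0.122, -0.123, 0, 0],
  hand=[0, 0, 0, 0, 0, 0, 0, 0, 0, 0, 0, 0, 0, 0, 0, 0, 0],
)

```text
time: 9.98
tool_pos: [0.3433, 0.2161, 0.1824]
ee_rot: [-0.0, 0.771, 0.637, 0.0]
wrist_force: [-0.1, -0.9, -1.1]
gripper_width: 0.0231
grip_force: 15.0
```

```bash
python3 - <<'E'
from h import *
s=env.sense();print(s['tool_pos'],s['ee_rot'],s['gripper_width'])
for n in('scene','top'):
    d=cam(n);W=cloud(d);np.savez(n+'1.npz',W=W,c=d['color'])
a=np.load('scene1.npz')['c'];b=np.load('top1.npz')['c']
cv2.imwrite('pics/carry.png',np.hstack([cv2.resize(a[180:300,230:350],(400,400),interpolation=2),cv2.resize(b[220:340,210:330],(400,400),interpolation=2)]))
E
```

```text
[0.34334932 0.21614422 0.18235111] [-4.38977846e-05  7.70617513e-01  6.37297924e-01  6.36142874e-05] 0.02314447732027316
```

View pics/carry.png

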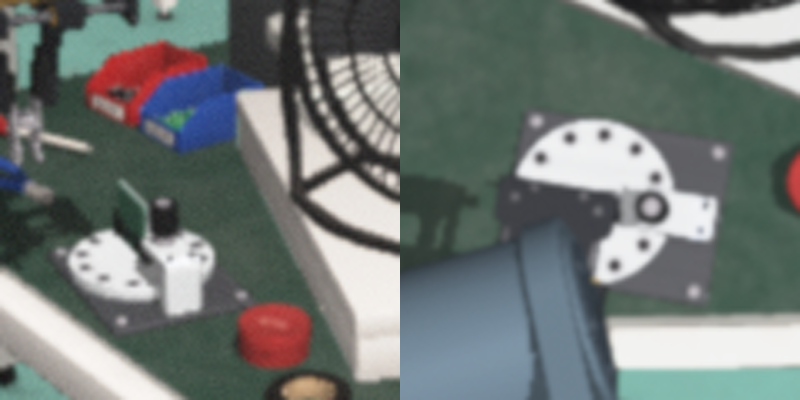

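The clip hangs in the gripper with its jaws open (scene crop around (25,125)), and the card is clear at (130,215). Now I'll measure the jaws' centre relative to the TCP, and the card's faces again from the scene view.

```bash
python3 - <<'E'
from h import *
s=env.sense();p=s['tool_pos'];q=s['ee_rot']
y=np.array([2*q[1]*q[2],2*q[2]**2-1,0]); x=np.array([2*q[1]**2-1,2*q[1]*q[2],0]); print('y',y.round(3),'x',x.round(3),np.degrees(np.arctan2(y[1],y[0])))
d=np.load('scene1.npz');W=d['W']
v=W-p
near=(abs(v@y)<.05)&(abs(v@x)<.04)
for z0,z1 in((-.056,-.046),(-.046,-.036),(-.036,-.026),(-.026,-.016),(-.016,-.008),(-.008,0)):
    k=near&(v[...,2]>z0)&(v[...,2]<z1); 
    if k.sum()>1: a=v[k]@y;b=v[k]@x; print(z0,k.sum(),'y',np.sort(a).round(4)[[0,1,-2,-1]],'x',b.min().round(4),b.max().round(4))
for nm in('scene0','top0'):
    W=np.load(nm+'.npz')['W']; c=np.load(nm+'.npz')['c'].astype(int)
    C=np.array([.446,.2275,0]); v=W-C
    for z0,z1 in((.045,.055),(.055,.062),(.062,.067),(.067,.073)):
        k=(abs(v@y)<.02)&(abs(v@x)<.02)&(W[...,2]>z0)&(W[...,2]<z1)
        if k.sum()>1: a=v[k]@y; b=v[k]@x; print(nm,z0,k.sum(),'y',np.percentile(a,[5,25,50,75,95]).round(4),'slope',np.polyfit(b,a,1).round(4),'grn',(c[k][:,1]-c[k][:,2]).mean().round(0))
    k=(abs(v@y)<.02)&(abs(v@x)<.045)&(W[...,2]>.05)&(W[...,2]<.073); b=np.sort(v[k]@x); print('ends x',b[[0,1,2,-3,-2,-1]].round(4))
E
```

```text
y [ 0.982 -0.187  0.   ] x [0.187 0.982 0.   ] -10.794401965464557
-0.056 19 y [-0.0118 -0.0117  0.0084  0.0087] x -0.0122 0.0128
-0.046 25 y [-0.0111 -0.0103  0.0088  0.0091] x -0.0145 0.013
-0.036 23 y [-0.012  -0.0116  0.0099  0.0112] x -0.0127 0.0115
-0.026 43 y [-0.0128 -0.0124  0.0109  0.0111] x -0.0173 0.011
-0.016 27 y [-0.0148 -0.0119  0.0115  0.0224] x -0.0156 0.015
-0.008 40 y [-0.0256 -0.0248  0.0227  0.0253] x -0.0172 0.0041
scene0 0.045 17 y [-0.0028 -0.0019 -0.0014 -0.0008  0.0013] slope [ 0.0402 -0.0012] grn 22.0
scene0 0.055 12 y [-0.0033 -0.0022 -0.0016 -0.0008 -0.    ] slope [-0.0037 -0.0016] grn 21.0
scene0 0.062 10 y [-0.0029 -0.0015 -0.001  -0.0002  0.0018] slope [-0.0973 -0.0005] grn 21.0
scene0 0.067 8 y [-0.0028 -0.0017 -0.0012  0.0001  0.0017] slope [-0.016  -0.0008] grn 18.0
ends x [-0.0334 -0.0321 -0.0304  0.0267  0.0292  0.0329]
top0 0.045 4 y [-0.0016 -0.0014 -0.0012 -0.0012 -0.0012] slope [ 0.0184 -0.0014] grn 12.0
top0 0.055 2 y [-0.0015 -0.0007  0.0003  0.0013  0.002 ] slope [0.2313 0.0014] grn 12.0
top0 0.062 21 y [-0.0014 -0.0003  0.001   0.002   0.0028] slope [0.0319 0.0007] grn 15.0
top0 0.067 10 y [-0.0012 -0.0005  0.0005  0.0011  0.0018] slope [0.0253 0.0005] grn 18.0
ends x [-0.0266 -0.0256 -0.0247  0.0272  0.0294  0.0294]
```

Call:
send_rows(
  slide=[
    [4, 12, 0],
    [6, 20, 0],
    [6, 20, 0],
    [6, 20, 0],
    [5, 18, 0],
    [3.5, 10, 0],
    [0, 0, 15],
    [0, 0, 20],
    [0, 0, 15],
    [0, 0, 0],
    [0, 0, 0],
  ],
  spin=[0, 0, 0, 0, 0, 0, 0, 0, 0, 0, 0],
  hand=[0, 0, 0, 0, 0, 0, 0, 0, 0, 0, 0],
)

```text
time: 11.45
tool_pos: [0.4475, 0.2271, 0.1325]
ee_rot: [0.0, 0.77, 0.638, 0.0]
wrist_force: [0.3, -0.1, -1.5]
gripper_width: 0.0228
grip_force: 15.0
```

```bash
python3 - <<'E'
from h import *
s=env.sense();p=s['tool_pos'];q=s['ee_rot'];print(p)
y=np.array([2*q[1]*q[2],2*q[2]**2-1,0]); x=np.array([2*q[1]**2-1,2*q[1]*q[2],0])
d=cam('scene');W=cloud(d);C=np.array([.4465,.2274,0]);v=W-C
for z0,z1 in((.045,.055),(.055,.062),(.062,.069),(.069,.075),(.075,.085),(.085,.095),(.095,.105)):
    k=(abs(v@y)<.025)&(abs(v@x)<.03)&(W[...,2]>z0)&(W[...,2]<z1);a=np.sort(v[k]@y);b=v[k]@x
    if k.sum()>4: print(z0,k.sum(),'y',a[[0,1,-2,-1]].round(4),np.median(a).round(4),'x',b.min().round(4),b.max().round(4))
cv2.imwrite('pics/over.png',cv2.resize(d['color'][200:280,235:315],(560,560),interpolation=2))
E
```

```text
[0.44753731 0.22710742 0.132544  ]
0.045 28 y [-0.0042 -0.0036  0.0026  0.0026] -0.0017 x -0.0299 0.0298
0.055 18 y [-0.0044 -0.0043 -0.0002  0.003 ] -0.0019 x -0.0279 0.0288
0.062 26 y [-0.0038 -0.0035  0.0016  0.0035] -0.002 x -0.0291 0.0293
0.075 16 y [-0.0111 -0.0096  0.0092  0.0124] -0.0064 x -0.0137 0.0111
0.085 24 y [-0.0102 -0.01    0.0095  0.0103] -0.0002 x -0.0142 0.0149
0.095 20 y [-0.011  -0.0097  0.01    0.0118] -0.002 x -0.0149 0.0086
```

View pics/over.png

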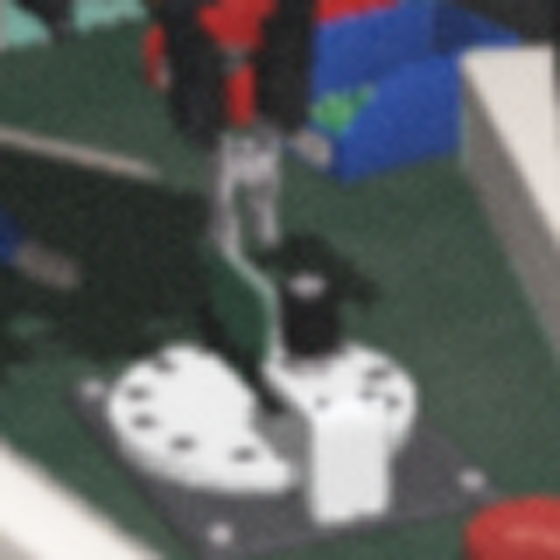

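The jaws, at (225,230) and (268,230), straddle the card edge; the cloud puts both centres within 0.5 mm. Descending.

Call:
send_rows(
  slide=[
    [0, 0, 6],
    [0, 0, 6],
    [0, 0, 6],
    [0, 0, 6],
    [0, 0, 6],
    [0, 0, 5.5],
    [0, 0, 0],
    [0, 0, 0],
  ],
  spin=[0, 0, 0, 0, 0, 0, 0, 0],
  hand=[0, 0, 0, 0, 0, 0, 0, 0],
)

```text
time: 12.5
tool_pos: [0.4475, 0.2271, 0.0968]
ee_rot: [0.0, 0.77, 0.638, 0.0]
wrist_force: [-0.5, 0.5, 0.3]
gripper_width: 0.0227
grip_force: 15.0
```

Call:
send_rows(
  slide=[
    [0, 0, 0],
    [0, 0, 0],
    [0, 0, 0],
    [0, 0, 0],
    [0, 0, 0],
    [0, 0, 0],
    [0, 0, 0],
    [0, 0, 0],
    [0, 0, 0],
  ],
  spin=[0, 0, 0, 0, 0, 0, 0, 0, 0],
  hand=[0.3, 0.35, 0.4, 0.45, 0.5, 0.6, 0.7, 0.7, 0.7],
)

```text
time: 13.62
tool_pos: [0.4474, 0.227, 0.0967]
ee_rot: [0.0, 0.77, 0.638, 0.0]
wrist_force: [-0.3, 0.5, 0.6]
gripper_width: 0.0618
grip_force: 0.0
```

```bash
python3 - <<'E'
from h import *
d=cam('scene');W=cloud(d);C=np.array([.4465,.2274,0]);v=W-C;y=np.array([.982,-.187,0]);x=np.array([.187,.982,0])
for z0,z1 in((.045,.055),(.055,.065),(.065,.075),(.075,.085),(.085,.095),(.095,.105),(.105,.113),(.113,.118),(.118,.125)):
    k=(abs(v@y)<.022)&(abs(v@x)<.03)&(W[...,2]>z0)&(W[...,2]<z1);a=np.sort(v[k]@y);b=v[k]@x
    if k.sum()>4: print(z0,k.sum(),'y',a[[0,1,-2,-1]].round(4),'x',b.min().round(4),b.max().round(4))
cv2.imwrite('pics/rel.png',cv2.resize(d['color'][200:280,235:315],(560,560),interpolation=2))
E
```

```text
0.045 29 y [-0.0086 -0.0071  0.0034  0.0043] x -0.0298 0.0299
0.055 24 y [-0.0083 -0.0073  0.0072  0.0093] x -0.0257 0.0068
0.065 31 y [-0.011  -0.0107  0.0094  0.0107] x -0.0269 0.0147
0.075 42 y [-0.0132 -0.0126  0.012   0.0132] x -0.0135 0.0136
0.085 27 y [-0.0138 -0.0133  0.0122  0.0135] x -0.0155 0.0078
0.095 23 y [-0.0168 -0.0161  0.0143  0.0147] x -0.0123 0.01
0.105 21 y [-0.0184 -0.0176  0.0149  0.016 ] x -0.0108 0.0139
0.113 11 y [-0.017  -0.0167  0.0169  0.017 ] x -0.0129 0.0108
0.118 11 y [-0.0188 -0.0188  0.0169  0.0171] x -0.0133 0.011
```

View pics/rel.png

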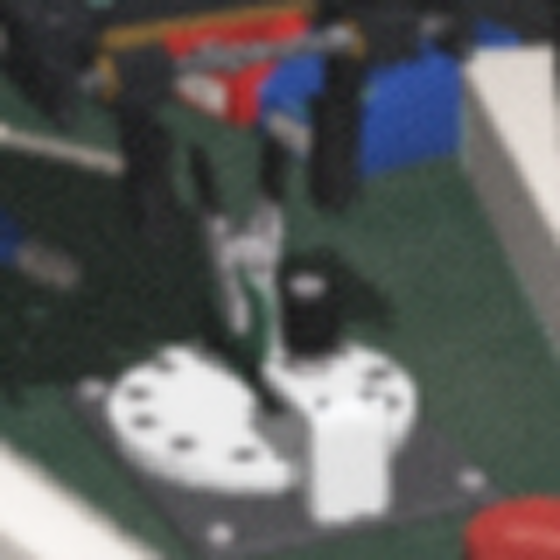

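Released: the clip sits upright on the card, handles at (205,170) and (270,170), barrel at about (245,245), centred within 2 mm and about 11 mm above the edge. The fingers are clear at 62 mm. Now retreating upward and fitting the knob.

Call:
send_rows(
  slide=[
    [0, 0, 0],
    [0, 0, -10],
    [0, 0, -20],
    [0, 0, -25],
    [0, 0, -25],
    [0, 0, -10],
    [0, 0, 0],
  ],
  spin=[0, 0, 0, 0, 0, 0, 0],
  hand=[0.7, 0.7, 0.7, 0.7, 0.7, 0.7, 0.7],
)

```text
time: 14.55
tool_pos: [0.4478, 0.2271, 0.1874]
ee_rot: [0.0, 0.77, 0.638, 0.001]
wrist_force: [-0.2, -0.0, 0.5]
gripper_width: 0.0618
grip_force: 0.0
```

```bash
python3 - <<'E'
from h import *
from scipy.optimize import least_squares
for n in('scene','top0'):
    if n=='scene': d=cam(n);W=cloud(d);c=d['color']
    else: z=np.load('top0.npz');W=z['W'];c=z['c']
    near=np.hypot(W[...,0]-.434,W[...,1]-.160)<.022
    k=near&(W[...,2]>.066)&(W[...,2]<.082); P=W[k][:,:2]
    if len(P)>8:
        r=least_squares(lambda c:np.hypot(*(P-c).T)-.012,[.434,.160],loss='soft_l1',f_scale=.001); print(n,'side fit',len(P),r.x.round(4),np.abs(r.fun).mean().round(4))
    k=near&(W[...,2]>.0855)&(W[...,2]<.093); P=W[k]; print(n,'top',len(P),P.mean(0).round(4),np.sort(P[:,0])[[1,-2]],np.sort(P[:,1])[[1,-2]])
    if n=='scene':
        k=(np.hypot(W[...,0]-.4468,W[...,1]-.2273)<.03)&(W[...,2]>.1); print('clip top',k.sum(),W[k].mean(0).round(4),W[k][:,2].max())
E
```

```text
scene side fit 51 [0.4328 0.1598] 0.0021
scene top 28 [0.4319 0.1591 0.0878] [0.42135721 0.44149686] [0.14577149 0.16894491]
clip top 437 [0.4405 0.2127 0.2847] 0.45765689383185953
top0 top 56 [0.434  0.1644 0.0874] [0.42278984 0.44365604] [0.15337799 0.17393747]
```

Call:
send_rows(
  slide=[
    [-15, -0.5, 0],
    [-20, -0.5, 0],
    [-20, -0.5, 0],
    [-12.5, -0.5, 0],
    [0, 0, 0],
    [0, 0, 25],
    [0, 0, 25],
    [0, 0, 25],
    [0, 0, 20],
    [0, 0, 15],
    [0, 0, 10],
    [0, 0, 0],
  ],
  spin=[0, 0, 0, 0, 0, 0, 0, 0, 0, 0, 0, 0],
  hand=[0.7, 0.7, 0.7, 0.7, 0.7, 0.7, 0.7, 0.7, 0.7, 0.7, 0.7, 0.7],
)

```text
time: 16.1
tool_pos: [0.4325, 0.1611, 0.0662]
ee_rot: [-0.0, 0.77, 0.638, -0.0]
wrist_force: [0.3, -0.3, 0.3]
gripper_width: 0.0618
grip_force: 0.0
```

Call:
send_rows(
  slide=[
    [0, 0, 0],
    [0, 0, 0],
    [0, 0, 0],
    [0, 0, 0],
    [0, 0, 0],
    [0, 0, 0],
    [0, 0, 0],
    [0, 0, 0],
  ],
  spin=[0, 0, 0, 0, 0, 0, 0, 0],
  hand=[0.4, 0.3, 0.2, 0.1, 0, 0, 0, 0],
  grip_force=40,
)

```text
time: 17.1
tool_pos: [0.4334, 0.161, 0.067]
ee_rot: [0.0, 0.77, 0.638, 0.0]
wrist_force: [3.2, -1.7, 1.6]
gripper_width: 0.0225
grip_force: 40.0
```

Call:
send_rows(
  slide=[
    [0, 0, -2],
    [0, 0, -2.5],
    [0, 0, -2.5],
    [0, 0, -2.5],
    [0, 0, -2],
    [0, 0, -2],
    [0, 0, 0],
    [0, 0, 0],
    [0, 0, 0],
  ],
  spin=[0, 0, 0, 0, 0, 0, 0, 0, 0],
  hand=[0, 0, 0, 0, 0, 0, 0, 0, 0],
)

```text
time: 18.23
tool_pos: [0.4334, 0.161, 0.0797]
ee_rot: [0.0, 0.77, 0.638, 0.001]
wrist_force: [6.1, -0.0, -8.9]
gripper_width: 0.0225
grip_force: 40.0
```

```bash
python3 - <<'E'
from h import *
s=env.sense();print(s['tool_pos'],s['wrist_force'],s['torque'],s['gripper_width'])
d=cam('scene');W=cloud(d)
near=np.hypot(W[...,0]-.434,W[...,1]-.160)<.02
for z in np.arange(.054,.12,.006):
    k=near&(W[...,2]>z)&(W[...,2]<z+.006); print(round(z,3),k.sum(),d['color'][k].mean(0).round(0) if k.sum() else '')
cv2.imwrite('pics/pull.png',cv2.resize(d['color'][200:280,235:315],(560,560),interpolation=2))
E
```

```text
[0.43337316 0.16099198 0.07973839] [ 6.13533665 -0.01227557 -8.91502271] [-0.10191497 -1.11605089  0.0391017 ] 0.022532091217629842
0.054 32 [181. 180. 182.]
0.06 17 [131. 128. 133.]
0.066 5 [79. 79. 80.]
0.072 18 [46. 46. 46.]
0.078 25 [38. 38. 38.]
0.084 28 [36. 36. 37.]
0.09 30 [36. 36. 36.]
0.096 40 [57. 56. 57.]
0.102 16 [41. 42. 42.]
0.108 13 [39. 41. 39.]
0.114 19 [42. 43. 42.]
```

View pics/pull.png

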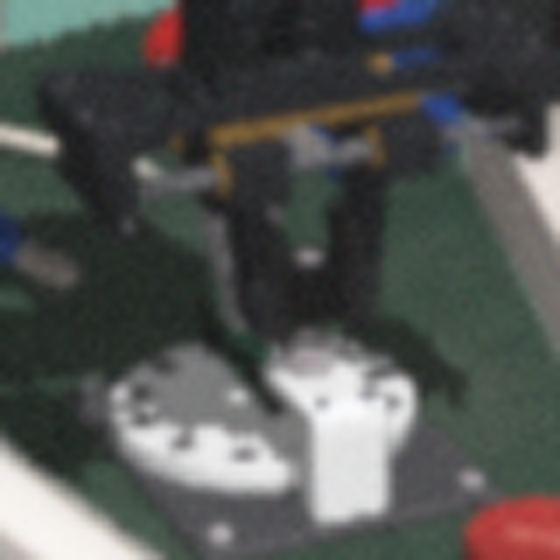

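The knob is up: its top is at about (310,258) and the pin shows below it at (300,350). The 8.9 N downward force matches the spring near full travel. I'll add a small lift for margin, then hand in.

Call:
send_rows(
  slide=[
    [0, 0, -0.7],
    [0, 0, 0],
    [0, 0, 0],
    [0, 0, 0],
    [0, 0, 0],
  ],
  spin=[0, 0, 0, 0, 0],
  hand=[0, 0, 0, 0, 0],
)

```text
time: 18.9
tool_pos: [0.4334, 0.161, 0.0804]
ee_rot: [0.0, 0.77, 0.638, 0.001]
wrist_force: [7.6, -0.7, -9.1]
gripper_width: 0.0227
grip_force: 40.0
```

```bash
python3 -c "
from station import env
s=env.sense();print(s['tool_pos'],s['wrist_force']);print(env.hand_in())"
```

```text
[0.43339401 0.16100167 0.0804396 ] [ 7.55870503 -0.67430844 -9.06089934]
the job is handed in; nothing more can be done
None
```

The job is handed in at 18.9 s, with no verdict returned: the clip was measured upright near the middle of the card and backplate edge, and the gripper is holding the plunger about 13.4 mm up by its knob.

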